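# Clamp the forming block and tighten the click cap

### The arm

A 6-joint arm with a two-finger parallel gripper is mounted at the origin on the work surface. World frame = base frame: x ahead of the robot, y to its left, z up, the work surface at z = 0. Lengths are in m, angles in rad, forces in N, time in s.
With the tool pointing down it reaches from about 0.425 to 0.95 m from the base axis. Payload 3.5 kg.
Tool frame: the origin (TCP) lies at the very end of the fingers, on their centre line; the grasp point (between the pads) lies ctrl.grip_point_offset behind it (ctrl.grip_point_offset is the distance from the TCP to the grasp point, in m); z points along the fingers, y is the direction in which the jaws open and shut (so a half turn about z gives the same grasp; the last joint's range is limited). The gripper opens to 85 mm and grips with 20 to 120 N. Pads are 22 mm wide; open, the fingers measure 114 mm over their backs; the gripper's body (76 mm by 85 mm) begins 54 mm behind the grasp point. The pads swing forward as they close: fully open they stand 13 mm farther back than shut.
Start: joints at [1.039, 0.286, 1.577, -0, 1.279, -0.15], TCP at [0.251, 0.626, 0.231] pointing down, gripper open.
Joint ranges: [-2.77, 2.77], [-0.9, 2.22], [0.21, 2.48], [-1.53, 4.67], [0.24, 2.81], [-2.84, 2.84]. Speed limits (rad/s): [2.79, 2.79, 3.14, 3.14, 3.14, 3.14].

### API

Orientations are given as a unit quaternion [x, y, z, w].
In Python, from plant import telemetry, imaging, ticket, finder, ctrl gives the robot as it stands. The module is installed in compiled form; this text tells all that it offers.
- The arm moves only by the shell command python3 -m crank 'ROWS' [FORCE]. ROWS is JSON, a list of rows, each a list of 7 numbers: the shift along the tool's x, y, z scaled (see below), then the turn, a rotation vector about the tool's x, y, z scaled (see below), then the opening, from 0 (shut) to 1 (fully open). A call has 1 to 12 rows; each row is the pose to reach, as a shift and turn from the pose commanded when the call began, along the tool's axes at that moment; what a row does not reach only later rows make up. The controller multiplies each number of a shift by 0.15 m and each number of a turn by 90 degrees. A row lasts 1/10 s, in which the tool goes at most 50 mm and 8.59 degrees, less where a joint would pass 70% of its speed; a pose out of reach is approached as far as the arm can. A call with a number of a shift or a turn outside -1 to 1 is refused whole. A call with a gripper value outside its range is refused whole. The fingers move at their own pace and stop on an object; FORCE is the grip in N (left out, the last holds). Time passes only in rows, so rows that repeat a pose let the fingers close. It gives the time, the measured TCP pose, the force and the opening at its end, in the units of the state.
- telemetry.get_state(): the state, without advancing time (a new reading comes with each control period).
- imaging.read_camera(name): name is "scene" or "top" or "wrist"; returns a dict with "pixels" (420x560x3 uint8, red, green, blue), "vfov" (degrees; the focal length in pixels is half the picture's height over the tangent of half this angle, whatever the lens; pixels are square), "cx", "cy" (the principal point, pixels), "rvec" (rotation vector, rad) and "tvec" (3), from world to camera coordinates, as OpenCV has them. Camera axes: x right, y down, z forward; pixel columns grow to the right and rows downward; lengths in m; the calibration is good to about 2 mm. A picture is of the moment at which its call begins. There is no depth.
- ticket.sign_off(): hands the job in, once; it reports no verdict.
Trained networks look in a picture, given as the dict that the camera call returned (one of the last four; its "shot" number tells which), for a name from the list of things; names that differ only in an ending like _2 or _b are one class to them, and where a whole thing is asked for, a point or a joint stands for the part that bears it (a point fixed in the world has none). Each returns a list of dicts, best first, with "confidence" (0 to 1); they miss things now and then, are a little off and sometimes report something else, mostly with a low value. They report only what shows in the picture. A call takes as long as a camera call. They do not tell look-alikes from the thing itself.
- finder.masks_of(label, picture): "pixels" (420x560 bool, what is visible of it) and "extent" ([left, top, right, bottom] in pixels, round what is visible of it).
- finder.pinpoint(label, picture): "location" ([row, column] in pixels: a listed point, or the origin of a listed thing).
The state is a dict: "time": time; "qpos": joint angles; "dq": joint speeds; "joint_efforts": joint torques, N m; "eef_pos": TCP position; "tcp_rot": TCP orientation; "contact_force": force on the tool from outside, world axes, zero at the start; "wrist_torque": the same for the moment, N m; "opening": opening from 0.0 (shut) to 1.0 (fully open).
Only numpy, scipy, OpenCV 4.12 (cv2) and the standard library are available. Lean on these libraries where they do the work, as an engineer would, in place of code of your own. Each camera call takes 0.05 s, during which the arm holds its last target.

### The job

Clamp the long wooden forming block in the blue hold-down jig: slide it on the jig's bed until it lies flush against both the long fence and the end stop, then swing the steel arm fully over it, and then turn the prop all the way in so that it butts against the side of the arm. Then turn the black cap on the arm clockwise by its lever until the screw stops and the cap clicks and slips by a few clicks, at least one and less than one whole turn. Leave the block, arm and prop in place and do not knock about the things to the left, to the right and in front of the jig.

Things in the scene. Friction and masses are not known exactly. Their poses are not given: they have to be found in the camera images.
- jig: Blue cast jig fixed to the table. Origin: on the table under the centre of the block's final place; x away from the robot at yaw 0, y left. Bed top at z 20 mm, x -100..125, y -205..125. Steel fence: face at x = +25, y -160..70. Steel end stop: face at y = +70, x -25..25. Both have their tops at z 45. Arm's post at x 95, y 0; prop's post (26 thick) at x -60, y 95.
- seat (a point): Fixed point on the jig's bed where the block's origin lies when the block is flush against fence and end stop; axes as the jig's.
- block: Plain hardwood forming block, 50 (its x) by 140 (its y) by 36 mm high, 0.2 to 0.35 kg, lying on the bed on the -x side of the fence, 55 to 90 mm short of the end stop, up to 0.2 rad askew. Its last 40 mm at -y are stepped down to 24 mm high. Origin: centre of its underside. Its +y end goes to the end stop.
- swing (a joint): Hinge of the flat steel arm on its post: 36 mm wide, 170 mm from pivot to nose, underside at z 80, top at z 102 mm. 0 = points along the jig's +y, 1.57 (hard stop) = fully over the block, along the jig's -x. Grows counter-clockwise from above; starts at 0.3 to 0.6. Stays where left; about 2 N at the nose moves it.
- swing_pivot (a point): Fixed point on the arm's hinge axis, 91 mm above the table.
- swing_nose (a point): Point on the arm's middle line 155 mm from the pivot (15 mm short of the free end), at half its thickness, 91 mm above the table.
- prop (a joint): Hinge of the dark steel prop, a bar 74 mm long, 16 wide, at z 83 to 99 mm. 0 = points along the jig's -x, 1.57 (hard stop) = fully in, along the jig's -y, its end 3 mm from the side of the closed arm, which it keeps from swinging back. Grows counter-clockwise from above; starts at 0.1 to 0.5; stays where left; about 2.5 N moves it. Turned in too early it bars the arm.
- prop_pivot (a point): Fixed point on the prop's hinge axis, 91 mm above the table.
- prop_tip (a point): Middle of the prop's free end, 74 mm from its pivot.
- screw (a joint): Turning of the clamp screw (steel collar with a small rib, under the cap) in the arm, in rad, clockwise from above positive; starts between 0 and 1.5 and stops hard at 4.0, when the pad under the arm has come down onto the block. It drives the pad down 3.1 mm per rad.
- cap (a joint): Slip of the black cap on the screw (rad, clockwise +), 0 at the start, when lever and collar rib point the same way. The cap takes the screw along (about 2 N at the lever) until that stops; then the ratchet yields at 8 to 9 N, 60 mm from the axis, and slips in clicks of 0.785 rad (45 degrees). Let go between two clicks it may spring back to the last.
- cap_axis (a point): Point on the cap's turning axis at the lever's height, 132 mm above the table; 95 mm from the arm's pivot. The cap is 52 mm across, its top 149 mm above the table; it is right above the block when the arm is closed.
- lever_end (a point): Centre of the black ball (20 mm) at the end of the cap's one lever, a level steel bar 12 mm thick, 75 mm from the cap's axis, 132 mm above the table. Pushed round clockwise seen from above.
- hammer: Bystander: hammer lying in front of the jig, 250 mm. Origin: underside of its middle.
- stump: Bystander: wooden stump, 90 mm across, 85 mm high, right of the jig. Origin: centre of its underside.
- cup: Bystander: copper cup, 72 mm across, 75 mm high, left of the jig. Origin: centre of its underside.
- offcut: Bystander: flat wooden offcut, 60 by 90 by 30 mm, left of the jig on the table. Origin: centre of its underside.
- dish: Bystander: brass dish, 120 mm across, 30 mm high, right of the jig. Origin: centre of its underside.
Not all that is in view belongs to the job. Leave any pink or yellow look-alike of the block alone.

How it is judged:
On the way, in this order (a step that is already met when the one before it is completed fails the run):
1. the block lies flush against fence and end stop (horizontal distance between block and seat below 0.007 m and angle between the x axis of block and the x axis of jig, either way round below 0.06 rad and z of block in the frame of seat below 0.004 m and angle between block's own z axis and vertical below 0.06 rad), for 0.2 s.
2. the arm is swung fully over the block (all of step 1 and value of joint swing above 1.5 rad), for 0.2 s.
3. the prop is turned fully in (all of step 2 and value of joint prop above 1.45 rad), for 0.2 s.
4. the screw is tight and the cap has slipped at least one click (all of step 3 and value of joint screw above 3.85 rad and value of joint cap above 0.5 rad), for 0.1 s.
At the end, for the whole second after the job is handed in: Block on the bed within 7 mm of its place against fence and stop, square within 0.06 rad, at rest; arm above 1.5, prop above 1.45, screw above 3.85; cap slipped more than 0.5 rad (one click is 0.785), never over 6.3; no bystander ever moved by over 40 mm (all of step 4 and linear speed of block below 0.02 m/s); the robot touches nothing.
It fails at once if the cap is slipped for more than a whole turn (value of joint cap above 6.3 rad).
It fails at once if a bystander is knocked about (moved by more than 40 mm) (distance of any of hammer, stump, cup, offcut, dish from where it was at the start of the episode above 0.04 m).
It also fails if it takes over 72 s, if anything falls off the work surface, if the arm or the gripper's body presses on something with over 40 N, if the wrist force passes 120 N, or if a joint passes its speed limit or range.

## Working session

There is one attempt and no reset: what is moved stays moved. The work goes in short steps, Python scripts to look and compute and a shell command to move; the robot and the scene stay as the last step left them, time stands still between calls to the robot, and variables do not carry over. Pictures are saved under pics/ and viewed, and the job is handed in when it is done.

```bash
mkdir -p pics; ls
cat > h.py <<'E'
import numpy as np, cv2
from plant import telemetry, imaging, ticket, finder, ctrl
from scipy.spatial.transform import Rotation as R
def cam(n,save=None):
    p=imaging.read_camera(n)
    if save: cv2.imwrite('pics/'+save+'.png',cv2.cvtColor(p['pixels'],cv2.COLOR_RGB2BGR))
    return p
def K(p):
    f=p['pixels'].shape[0]/2/np.tan(np.radians(p['vfov'])/2)
    return f,np.array([[f,0,p['cx']],[0,f,p['cy']],[0,0,1]])
def unproj(p,rc,z):
    f,k=K(p); Rm=cv2.Rodrigues(np.array(p['rvec'],float))[0]; t=np.array(p['tvec'],float).ravel()
    c=-Rm.T@t; d=Rm.T@np.array([(rc[1]-p['cx'])/f,(rc[0]-p['cy'])/f,1])
    return c+d*(z-c[2])/d[2]
def proj(p,X):
    f,k=K(p)
    q=cv2.projectPoints(np.array(X,float).reshape(-1,3),np.array(p['rvec'],float),np.array(p['tvec'],float),k,None)[0].reshape(-1,2)
    return q  # col,row
def pt(label,p,z):
    for d in finder.pinpoint(label,p)[:3]:
        print(label,np.round(d['location'],1),round(d['confidence'],2),np.round(unproj(p,d['location'],z),4))
def st():
    s=telemetry.get_state(); print({k:np.round(s[k],4).tolist() for k in ('time','qpos','eef_pos','tcp_rot','contact_force','opening')}); return s
E
python3 - <<'E'
from h import *
st(); print(ctrl.grip_point_offset)
for n in ('scene','top','wrist'):
    p=cam(n,n+'0'); print(n,p['vfov'],p['cx'],p['cy'],np.round(p['rvec'],3),np.round(p['tvec'],3))
    if n!='wrist':
        for l,z in (('jig',0),('seat',.02),('block',.02),('swing_pivot',.091),('swing_nose',.091),('prop_pivot',.091),('prop_tip',.091),('cap_axis',.132),('lever_end',.132),('hammer',0),('stump',0),('cup',0),('offcut',0),('dish',0)): pt(l,p,z)
E
```

```text
pics
{'time': 0.0, 'qpos': [1.039, 0.2872, 1.5782, -0.0, 1.2786, -0.15], 'eef_pos': [0.2511, 0.6258, 0.2299], 'tcp_rot': [0.1897, 0.9818, -0.0011, -0.0004], 'contact_force': [-0.8138, -0.0083, 0.2524], 'opening': 0.999}
0.0187
scene 55.7974254968119 280.10119340411234 204.16632867527673 [ 2.316  0.61  -0.267] [-0.407 -0.127  1.268]
jig [231.9 320.4] 0.91 [0.589  0.0086 0.    ]
seat [224.5 318.1] 0.58 [0.5787 0.0131 0.02  ]
seat [226.9 354.3] 0.53 [0.6659 0.052  0.02  ]
block [160.8 266.3] 0.97 [0.3217 0.1707 0.02  ]
block [237.3 295.1] 0.89 [ 0.546  -0.0551  0.02  ]
block [405.  237.4] 0.84 [ 0.6437 -0.465   0.02  ]
swing_pivot [226.3 354.8] 0.67 [ 0.6821 -0.006   0.091 ]
swing_pivot [233.1 319.4] 0.45 [ 0.617  -0.0665  0.091 ]
swing_nose [179.8 356. ] 0.65 [0.6216 0.1488 0.091 ]
swing_nose [176.4 336.1] 0.15 [0.5691 0.1354 0.091 ]
prop_pivot [178.7 320.3] 0.83 [0.5355 0.1063 0.091 ]
prop_tip [175.1 291.5] 0.54 [0.4602 0.0814 0.091 ]
prop_tip [179.1 321.7] 0.5 [0.5395 0.1067 0.091 ]
prop_tip [223.8 246.8] 0.32 [ 0.4497 -0.1261  0.091 ]
cap_axis [186.3 357.2] 0.83 [0.6459 0.0843 0.132
[... 856 characters left out ...]
4 360.5] 0.81 [ 0.2991 -0.2552  0.02  ]
swing_nose [179.3 196.5] 0.61 [0.6174 0.149  0.091 ]
prop_pivot [213.9 207.6] 0.74 [0.5337 0.1176 0.091 ]
prop_tip [240.4 217.7] 0.69 [0.4712 0.0904 0.091 ]
prop_tip [212.5 209.6] 0.44 [0.5371 0.113  0.091 ]
cap_axis [163.6 220.7] 0.92 [0.6464 0.0847 0.132 ]
lever_end [190.9 240.6] 0.92 [0.5827 0.0358 0.132 ]
stump [241.  370.8] 0.96 [ 0.4855 -0.2856  0.    ]
stump [164.7 217.4] 0.67 [0.679  0.1178 0.    ]
cup [173.9 180.4] 0.7 [0.6521 0.2149 0.    ]
offcut [212.5 167.6] 0.8 [0.5481 0.2419 0.    ]
dish [186.  364.9] 0.93 [ 0.6289 -0.2716  0.    ]
wrist 70.33277730469821 276.20975218911536 207.04765880994594 [-2.385 -1.613 -0.248] [-0.675 -0.039  0.38 ]
```

View pics/top0.png

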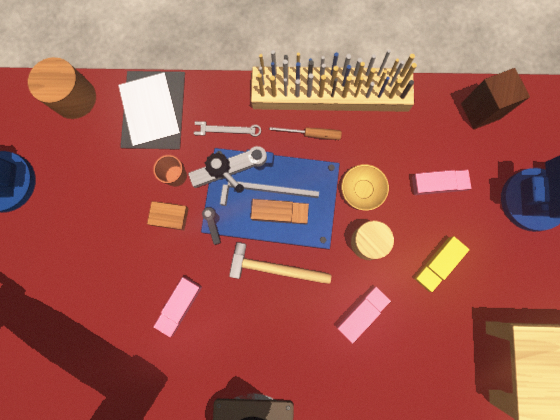

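View pics/scene0.png

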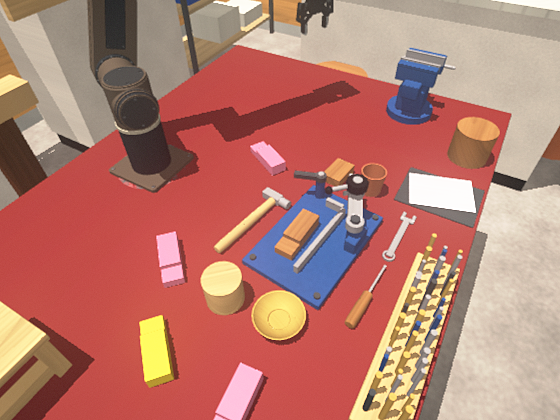

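View pics/wrist0.png

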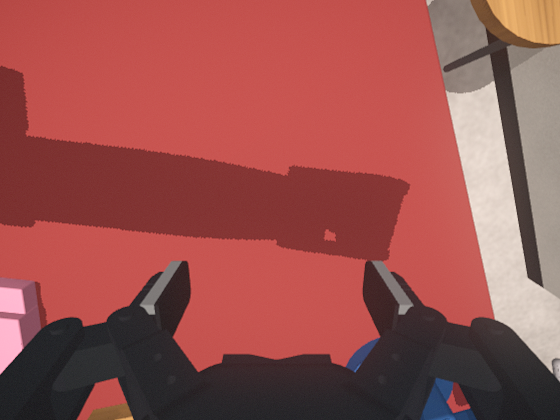

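The top view shows the block at about (280,211), the fence from (240,187) to (318,193), the arm pivot at (257,156), the cap at (217,165) with the lever ball at (239,188), and the prop from (208,214) to (216,242). I'll zoom in to fit the jig pose.

Run:
```python
import cv2
a=cv2.imread('pics/top0.png')[140:260,180:350]; cv2.imwrite('pics/topz.png',cv2.resize(a,None,fx=4.7,fy=4.7,interpolation=cv2.INTER_CUBIC))
a=cv2.imread('pics/scene0.png')[150:310,230:400]; cv2.imwrite('pics/scz.png',cv2.resize(a,None,fx=3.7,fy=3.7,interpolation=cv2.INTER_CUBIC))
```

```text
(no output)
```

View pics/topz.png

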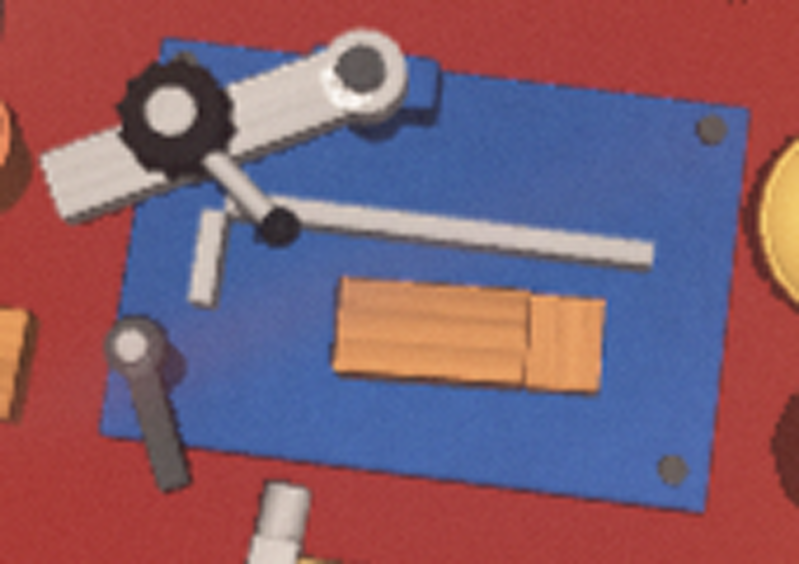

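View pics/scz.png

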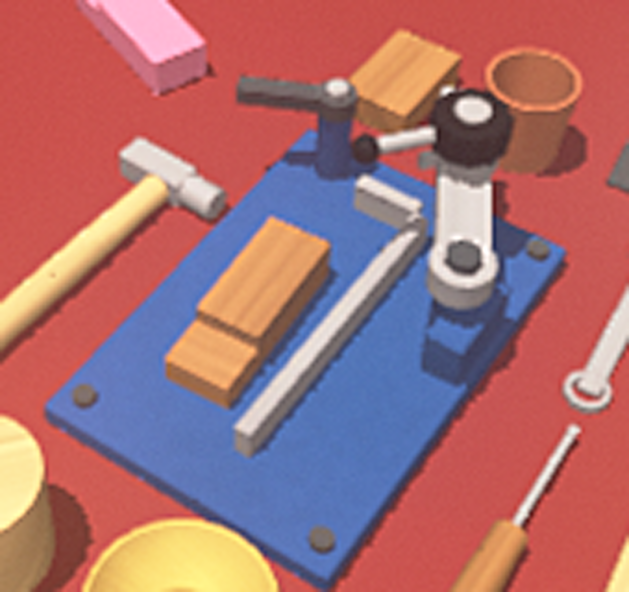

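```bash
cat > fit.py <<'E'
from h import *
from scipy.optimize import least_squares
top=imaging.read_camera('top'); sc=imaging.read_camera('scene')
T=lambda u,v:(180+(u+.5)/4.7-.5,140+(v+.5)/4.7-.5)
S=lambda u,v:(230+(u+.5)/3.7-.5,150+(v+.5)/3.7-.5)
obs=[(top,T(163,40),(125,125,20)),(top,T(748,107),(125,-205,20)),(top,T(705,510),(-100,-205,20)),(top,T(101,435),(-100,125,20)),
(sc,S(47,405),(-100,-205,20)),(sc,S(330,575),(125,-205,20)),(sc,S(565,253),(125,125,20)),(sc,S(310,130),(-100,125,20)),
(top,T(362,69),(95,0,102)),(top,T(131,346),(-60,95,99)),(top,T(653,263),(25,-160,45)),(sc,S(243,433),(25,-160,45))]
def f(q):
    c,s=np.cos(q[2]),np.sin(q[2]); r=[]
    for p,uv,X in obs:
        X=np.array(X)/1000; W=[q[0]+c*X[0]-s*X[1],q[1]+s*X[0]+c*X[1],X[2]]
        r+=list(proj(p,W)[0]-uv)
    return np.array(r)
q=least_squares(f,[.58,.01,-.1],loss='soft_l1').x; print('jig',q); print(np.round(f(q).reshape(-1,2),1).tolist())
# block: corners of main top (z 56) and step top (z 44)
B=[(top,T(343,277),(25,70,36)),(top,T(334,375),(-25,70,36)),(top,T(604,298),(25,-70,24)),(top,T(600,393),(-25,-70,24)),
(sc,S(275,218),(-25,70,36)),(sc,S(329,244),(25,70,36)),(sc,S(197,312),(-25,-30,36)),(sc,S(262,337),(25,-30,36)),(sc,S(167,362),(-25,-70,24)),(sc,S(229,388),(25,-70,24))]
def g(b):
    c,s=np.cos(b[2]),np.sin(b[2]); r=[]
    for p,uv,X in B:
        X=np.array(X)/1000; W=[b[0]+c*X[0]-s*X[1],b[1]+s*X[0]+c*X[1],X[2]+.02]
        r+=list(proj(p,W)[0]-uv)
    return np.array(r)
b=least_squares(g,[.56,-.06,-.1],loss='soft_l1').x; print('block',b); print(np.round(g(b).reshape(-1,2),1).tolist())
c,s=np.cos(q[2]),np.sin(q[2]); Rm=np.array([[c,-s],[s,c]])
J=lambda w:Rm.T@(np.array(w)[:2]-q[:2])
print('block in jig',J(b)*1000,b[2]-q[2])
for n,X in (('cap',unproj(top,T(170,110)[::-1],.149)),('lever',unproj(top,T(278,226)[::-1],.132)),('prop tip',unproj(top,T(175,487)[::-1],.091)),('ham',unproj(top,T(285,485)[::-1],.02))): print(n,X,J(X)*1000)
np.save('jig.npy',q)
E
python3 fit.py
```

```text
jig [ 0.58374658  0.01388203 -0.10138916]
[[-0.4, -0.9], [0.6, -0.6], [0.4, 0.1], [-0.6, -0.1], [-0.6, -0.1], [0.4, 1.1], [1.5, -1.7], [-0.1, -1.1], [0.2, 0.4], [0.8, 0.2], [-0.2, -0.0], [-1.5, -1.8]]
block [ 0.55159546 -0.05338635 -0.03918681]
[[-0.1, 0.0], [0.3, -0.8], [0.7, -0.3], [0.5, -0.6], [-1.2, -0.9], [0.9, -0.7], [-0.1, -1.4], [-0.3, 0.0], [-0.5, -1.1], [0.2, 0.5]]
block in jig [-25.17739898 -70.17711124] 0.062202351406532456
cap [0.64299808 0.09286206 0.149     ] [50.95321234 84.57160713]
lever [0.59016392 0.04030589 0.132     ] [ 3.70988197 26.93769624]
prop tip [0.46447962 0.09211477 0.091     ] [-126.57283756   65.75931041]
ham [0.47192739 0.04610378 0.02      ] [-114.50628683   20.73843338]
```

```bash
cat >> h.py <<'E'
q=np.load('jig.npy'); c_,s_=np.cos(q[2]),np.sin(q[2]); RJ=np.array([[c_,-s_],[s_,c_]])
def J(w): return RJ.T@(np.array(w)[:2]-q[:2])*1000
def W(x,y,z): return np.array([*(RJ@np.array([x,y])/1000+q[:2]),z/1000])
def rows(*targets,yaw=0.):
    "targets: jig mm; yaw: extra, tool y vs jig y"
    s=telemetry.get_state(); R0=R.from_quat(s['tcp_rot']); p0=np.array(s['eef_pos'])
    a=q[2]+yaw
    Rt=R.from_matrix(np.array([[-np.cos(a),-np.sin(a),0],[-np.sin(a),np.cos(a),0],[0,0,-1]]).T.reshape(3,3).T)
    rv=(R0.inv()*Rt).as_rotvec(degrees=True)/90
    print('now jig',np.round(J(p0),1),round(p0[2]*1000,1),'F',np.round(s['contact_force'],1),'open',round(s['opening'],2),'t',round(s['time'],2))
    for t in targets: print(np.round([*(R0.inv().apply(W(*t)-p0)/.15),*rv],3).tolist())
E
python3 - <<'E'
from h import *
rows((-85,-70,230),(-85,-70,110),(-85,-70,28))
p=cam('wrist'); s=telemetry.get_state()
Rm=cv2.Rodrigues(np.array(p['rvec']))[0]; c=-Rm.T@np.array(p['tvec']).ravel()
print('cam in tool',R.from_quat(s['tcp_rot']).inv().apply(c-s['eef_pos']))
E
```

```text
now jig [-392.6  575.7] 231.3 F [ 0.1 -0.3  0.6] open 1.0 t 1.65
[-3.162, -3.569, 0.009, 0.0, -0.0, -0.179]
[-3.162, -3.569, 0.809, 0.0, -0.0, -0.179]
[-3.162, -3.569, 1.356, 0.0, -0.0, -0.179]
cam in tool [ 7.66458121e-02 -1.11369055e-05 -1.42995193e-01]
```

```bash
python3 -m crank '[[-0.225,-0.25,0,0,0,-0.09,1],[-0.45,-0.5,0,0,0,-0.179,1],[-0.68,-0.75,0,0,0,-0.179,1],[-0.9,-1,0,0,0,-0.179,1],[-0.9,-1,0,0,0,-0.179,1]]'; python3 -c "
from h import *
rows((-85,-70,230),(-85,-70,110),(-85,-70,28))"
```

```text
time: 2.2
eef_pos: [0.3221, 0.4328, 0.231]
tcp_rot: [0.053, 0.999, -0.001, 0.0]
contact_force: [-0.8, 0.4, 0.4]
opening: 1.0
now jig [-302.7  390.3] 231.0 F [-0.8  0.4  0.4] open 1.0 t 2.2
[-1.464, -3.063, 0.013, -0.001, 0.0, -0.003]
[-1.464, -3.061, 0.813, -0.001, 0.0, -0.003]
[-1.463, -3.06, 1.36, -0.001, 0.0, -0.003]
```

```bash
python3 -m crank '[[-0.15,-0.25,0,0,0,0,1],[-0.3,-0.5,0,0,0,0,1],[-0.4,-0.75,0,0,0,0,1],[-0.5,-1,0,0,0,0,1],[-0.5,-1,0,0,0,0,1]]' >/dev/null;  python3 -m crank '[[-0.15,-0.25,0,0,0,0,1],[-0.3,-0.5,0,0,0,0,1],[-0.4,-0.75,0,0,0,0,1],[-0.5,-1,0,0,0,0,1],[-0.5,-1,0,0,0,0,1]]';python3 -c "
from h import *
rows((-85,-70,230),(-85,-70,110),(-85,-70,28))"
```

```text
time: 3.2
eef_pos: [0.4415, 0.1209, 0.2318]
tcp_rot: [0.053, 0.999, -0.0, 0.001]
contact_force: [0.5, 0.4, -0.7]
opening: 0.998
now jig [-152.4   92. ] 231.8 F [ 0.5  0.4 -0.7] open 1.0 t 3.2
[-0.454, -1.078, 0.013, -0.0, 0.001, -0.003]
[-0.452, -1.078, 0.813, -0.0, 0.001, -0.003]
[-0.452, -1.078, 1.36, -0.0, 0.001, -0.003]
```

```bash
python3 -m crank '[[-0.12,-0.28,0,0,0,0,1],[-0.24,-0.56,0.1,0,0,0,1],[-0.36,-0.8,0.35,0,0,0,1],[-0.48,-1,0.6,0,0,0,1],[-0.48,-1,0.8,0,0,0,1],[-0.48,-1,0.8,0,0,0,1]]';python3 -c "
from h import *
rows((-80,-75,60),(-80,-75,28))
cam('top','t1');cam('wrist','w1')"
```

```text
time: 3.8
eef_pos: [0.4934, -0.0318, 0.1062]
tcp_rot: [0.051, 0.999, 0.002, -0.005]
contact_force: [0.4, 0.4, 0.2]
opening: 0.999
now jig [-85.3 -54.6] 106.2 F [0.4 0.4 0.2] open 1.0 t 3.8
[-0.039, -0.137, 0.307, 0.002, -0.007, -0.0]
[-0.041, -0.138, 0.521, 0.002, -0.007, -0.0]
```

View pics/w1.png

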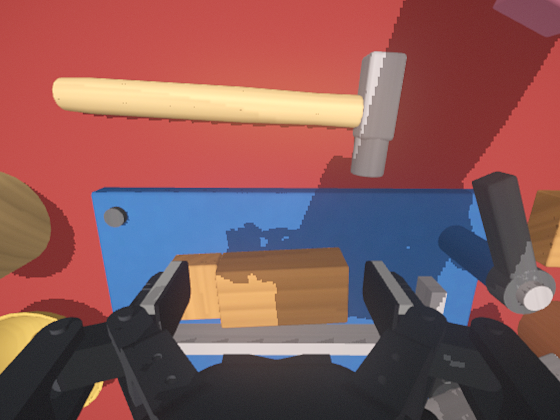

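The wrist view shows the block between the finger columns at about (270,285), the hammer well clear at (230,105), and the prop at (515,240). I'll go down on the block's near side.

```bash
python3 -m crank '[[-0.04,-0.13,0.15,0,0,0,1],[-0.04,-0.13,0.35,0,0,0,1],[-0.04,-0.13,0.5,0,0,0,1],[-0.04,-0.13,0.5,0,0,0,1]]';python3 -c "
from h import *
rows((-45,-75,28),(-36,-75,28),(-30,-75,28))
cam('scene','s2');cam('wrist','w2')"
```

```text
time: 4.3
eef_pos: [0.4999, -0.0516, 0.0359]
tcp_rot: [0.049, 0.999, 0.0, -0.001]
contact_force: [-0.8, 0.7, -0.9]
opening: 0.995
now jig [-76.8 -73.6] 35.9 F [-0.8  0.7 -0.9] open 0.99 t 4.3
[-0.212, -0.01, 0.052, 0.0, -0.001, 0.002]
[-0.272, -0.01, 0.052, 0.0, -0.001, 0.002]
[-0.312, -0.01, 0.052, 0.0, -0.001, 0.002]
```

View pics/s2.png

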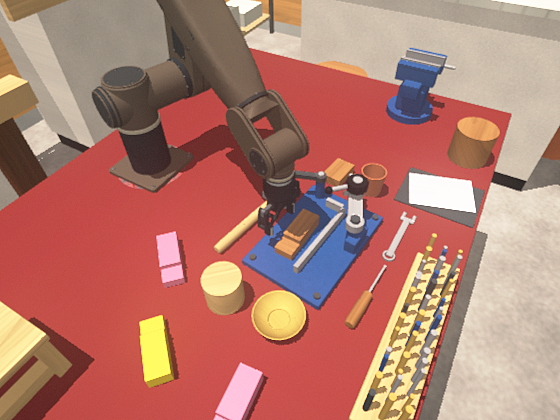

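View pics/w2.png

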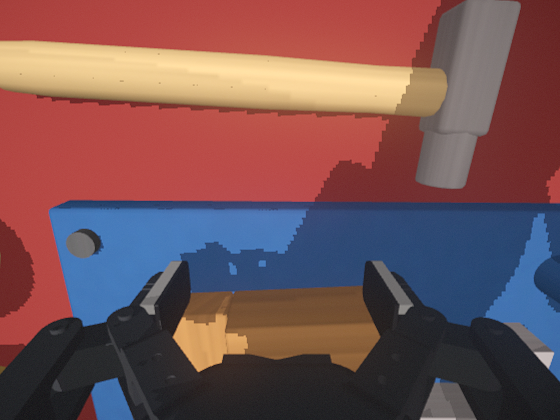

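```bash
python3 -m crank '[[0,0,0.08,0,0,0,1],[-0.06,0,0.08,0,0,0,1],[-0.1,0,0.08,0,0,0,1],[-0.14,0,0.08,0,0,0,1],[-0.17,0,0.08,0,0,0,1],[-0.2,0,0.08,0,0,0,1],[-0.23,0,0.08,0,0,0,1],[-0.23,0,0.08,0,0,0,1]]';python3 -c "
from h import *
rows((-36,-75,24),(-30,-75,24))
cam('scene','s3');cam('top','t3')"
```

```text
time: 5.2
eef_pos: [0.5358, -0.0569, 0.0245]
tcp_rot: [0.05, 0.999, -0.0, 0.001]
contact_force: [0.6, -0.5, 0.5]
opening: 1.001
now jig [-40.5 -75.2] 24.5 F [ 0.6 -0.5  0.5] open 1.0 t 5.2
[-0.03, 0.002, 0.003, -0.0, 0.001, 0.0]
[-0.07, 0.001, 0.004, -0.0, 0.001, 0.0]
```

View pics/s3.png

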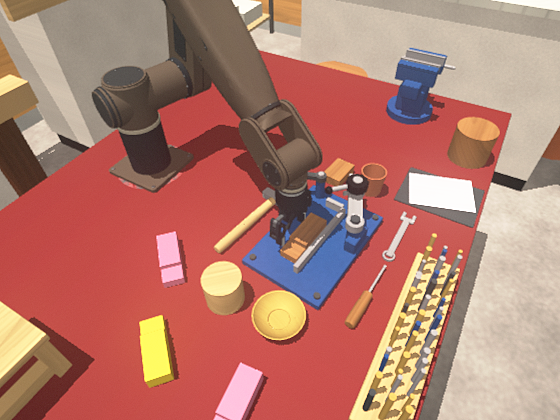

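The block at (305,240) is closing on the fence. I'll keep pushing with small steps.

```bash
python3 -m crank '[[-0.02,0,0,0,0,0,1],[-0.03,0,0,0,0,0,1],[-0.04,0,0,0,0,0,1],[-0.05,0,0,0,0,0,1],[-0.05,0,0,0,0,0,1]]';python3 -c "
from h import *
rows((-30,-75,24))
cam('scene','s4')"
```

```text
time: 5.8
eef_pos: [0.5398, -0.0569, 0.0238]
tcp_rot: [0.051, 0.999, 0.001, -0.004]
contact_force: [-8.9, 1.1, 5.5]
opening: 1.0
now jig [-36.6 -74.8] 23.8 F [-8.9  1.1  5.5] open 1.0 t 5.8
[-0.044, -0.001, -0.001, 0.0, -0.005, -0.0]
```

```bash
python3 -m crank '[[0.1,0,0,0,0,0,1],[0.12,0,-0.25,0,0,0,0.5],[0.1,-0.3,-0.35,0,0,0,0],[0,-0.5,-0.35,0,0,0,0],[-0.15,-0.7,-0.35,0,0,0,0],[-0.25,-0.75,-0.35,0,0,0,0],[-0.25,-0.75,-0.35,0,0,0,0]]';python3 -c "
from h import *
rows((0,-185,26))
cam('scene','s5');cam('wrist','w5')"
```

```text
time: 6.55
eef_pos: [0.5703, -0.1752, 0.0776]
tcp_rot: [0.051, 0.999, -0.001, 0.002]
contact_force: [-0.4, -0.3, 0.2]
opening: 0.001
now jig [   5.8 -189.5] 77.6 F [-0.4 -0.3  0.2] open 0.0 t 6.55
[0.04, 0.03, 0.344, -0.001, 0.002, -0.001]
```

View pics/w5.png

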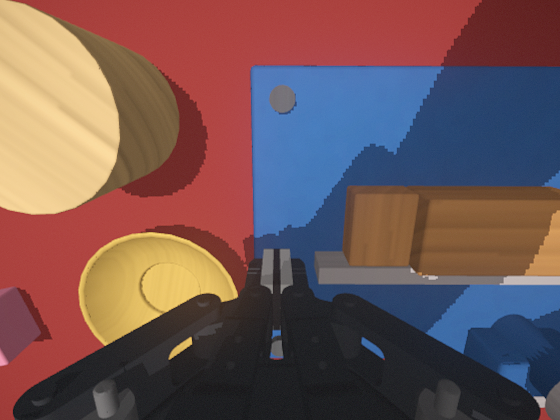

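View pics/s5.png

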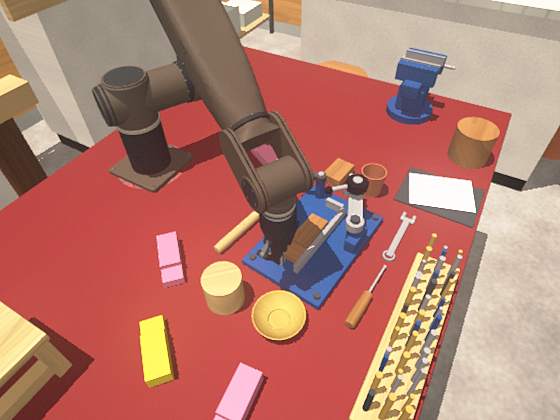

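Flush along the fence in both views (block at (450,230) in the wrist view). Now I'll go down behind its -y end and push it toward the end stop.

```bash
python3 -m crank '[[0.05,0.03,0.2,0,0,0,0],[0.05,0.03,0.34,0,0,0,0],[0.05,0.15,0.34,0,0,0,0],[0.05,0.25,0.34,0,0,0,0],[0.05,0.33,0.34,0,0,0,0],[0.05,0.4,0.34,0,0,0,0],[0.05,0.47,0.34,0,0,0,0],[0.05,0.54,0.34,0,0,0,0],[0.05,0.6,0.34,0,0,0,0],[0.05,0.65,0.34,0,0,0,0],[0.05,0.68,0.34,0,0,0,0],[0.05,0.68,0.34,0,0,0,0]]';python3 -c "
from h import *
rows((0,-77,26))
cam('scene','s6');cam('wrist','w6')"
```

```text
time: 7.85
eef_pos: [0.571, -0.07, 0.0256]
tcp_rot: [0.05, 0.999, 0.0, -0.0]
contact_force: [0.3, 0.8, 0.2]
opening: -0.0
now jig [ -4.2 -84.7] 25.6 F [0.3 0.8 0.2] open -0.0 t 7.85
[-0.028, 0.051, -0.003, 0.0, -0.0, 0.001]
```

View pics/w6.png

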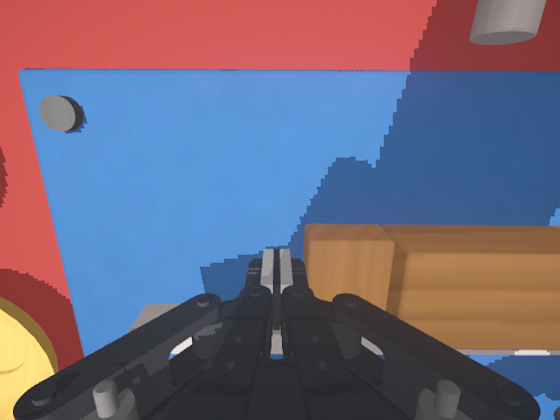

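Block at (430,285) is still along the fence. I'll continue in small steps until the force rises.

```bash
python3 -m crank '[[0,0.02,0,0,0,0,0],[0,0.035,0,0,0,0,0],[0,0.05,0,0,0,0,0],[0,0.065,0,0,0,0,0],[0,0.065,0,0,0,0,0]]';python3 -c "
from h import *
rows((0,-77,26))
cam('scene','s7')"
```

```text
time: 8.45
eef_pos: [0.5719, -0.0688, 0.0262]
tcp_rot: [0.048, 0.999, -0.007, -0.0]
contact_force: [-4.5, -23.9, -0.8]
opening: -0.001
now jig [ -3.4 -83.4] 26.2 F [ -4.5 -23.9  -0.8] open -0.0 t 8.45
[-0.023, 0.043, 0.001, -0.009, 0.0, 0.003]
```

```bash
python3 -m crank '[[0,-0.1,0,0,0,0,0],[0,-0.1,-0.3,0,0,0,0],[0,-0.1,-0.6,0,0,0,0],[0,-0.1,-0.9,0,0,0,0],[-0.25,-0.1,-1,0,0,0,0],[-0.5,-0.1,-1,0,0,0,0],[-0.8,0.1,-1,0,0,0,0],[-0.8,0.1,-1,0,0,0,0]]';python3 -c "
from h import *
rows((71,140,185),(71,140,85))
p=cam('scene','s8');p2=cam('top','t8')
pt('block',p,.02);pt('block',p2,.02);pt('seat',p,.02);pt('seat',p2,.02)
for l,P in (('s8',p),('t8',p2)):
    a=cv2.imread('pics/'+l+'.png')
    for u in ([-25,70],[25,70],[25,-30],[-25,-30]): 
        x=proj(P,W(*u,56))[0]; print(l,np.round(x,1))
a=cv2.imread('pics/s8.png')[150:310,230:400]; cv2.imwrite('pics/s8z.png',cv2.resize(a,None,fx=3.7,fy=3.7,interpolation=cv2.INTER_CUBIC))
"
```

```text
time: 9.3
eef_pos: [0.696, -0.0564, 0.1746]
tcp_rot: [0.05, 0.999, 0.001, 0.0]
contact_force: [0.1, 0.6, -0.2]
opening: -0.002
now jig [118.8 -58.6] 174.6 F [ 0.1  0.6 -0.2] open -0.0 t 9.3
[0.316, 1.325, -0.067, 0.001, 0.0, 0.001]
[0.316, 1.323, 0.6, 0.001, 0.0, 0.001]
block [355.3 155.3] 0.88 [ 0.4425 -0.4694  0.02  ]
block [223.2 316.4] 0.87 [0.5728 0.015  0.02  ]
block [158.7 266.6] 0.76 [0.3173 0.1799 0.02  ]
block [261.9 437.5] 0.97 [ 0.4356 -0.4462  0.02  ]
block [314.8 363.4] 0.72 [ 0.3031 -0.2623  0.02  ]
block [182.9 440.4] 0.64 [ 0.6364 -0.4604  0.02  ]
seat [226.3 317. ] 0.9 [0.579 0.006 0.02 ]
s8 [326.4 196.3]
s8 [342.6 203.9]
s8 [322.9 227.4]
s8 [306.3 218.9]
t8 [223.9 203.3]
t8 [226.8 183.7]
t8 [266.6 188.4]
t8 [263.9 208.2]
```

View pics/s8z.png

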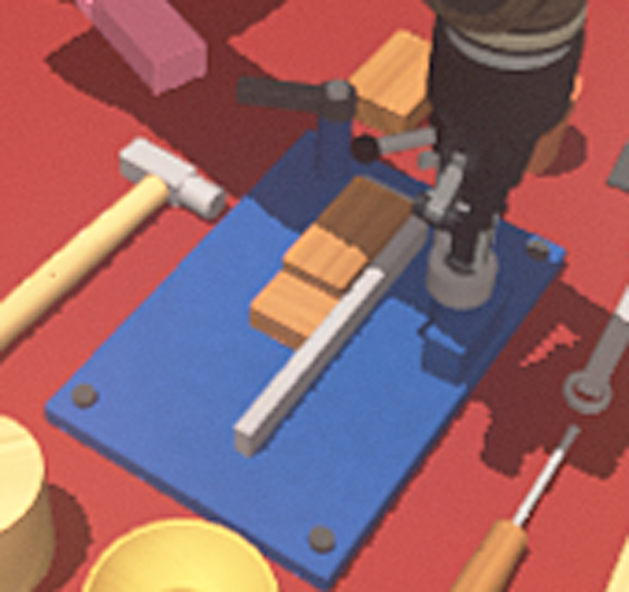

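View pics/t8.png

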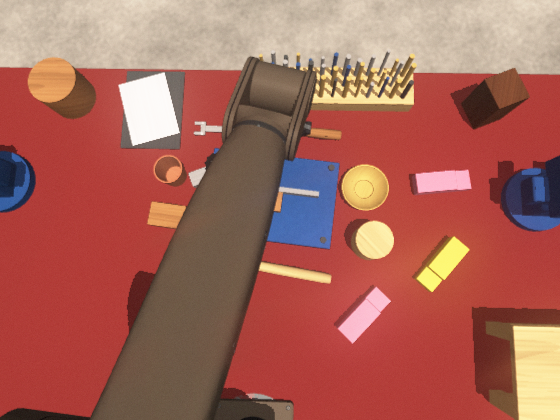

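The scene crop shows the block flush against fence and stop (corners within 1 px of the prediction). Now to the outer side of the arm.

```bash
python3 -m crank '[[0,0.3,0,0,0,0,0],[0,0.6,0,0,0,0,0],[0,0.9,0,0,0,0,0],[0,1,0,0,0,0,0],[0,1,0,0,0,0,0]]'>/dev/null; python3 -m crank '[[0.1,0.2,0,0,0,0,0],[0.2,0.35,0,0,0,0,0],[0.2,0.35,0.2,0,0,0,0],[0.2,0.35,0.2,0,0,0,0]]'; python3 -c "
from h import *
rows((85,145,185),(85,145,86))
cam('wrist','w9');p=cam('scene','s9');
a=cv2.imread('pics/s9.png')[90:250,270:440]; cv2.imwrite('pics/s9z.png',cv2.resize(a,None,fx=3.7,fy=3.7,interpolation=cv2.INTER_CUBIC))
"
```

```text
time: 10.5
eef_pos: [0.6805, 0.1445, 0.1417]
tcp_rot: [0.051, 0.999, -0.001, -0.004]
contact_force: [-0.4, 0.4, -1.1]
opening: 0.0
now jig [ 83.  139.7] 141.7 F [-0.4  0.4 -1.1] open 0.0 t 10.5
[-0.011, 0.035, -0.289, -0.001, -0.005, -0.0]
[-0.016, 0.036, 0.371, -0.001, -0.005, -0.0]
```

View pics/w9.png

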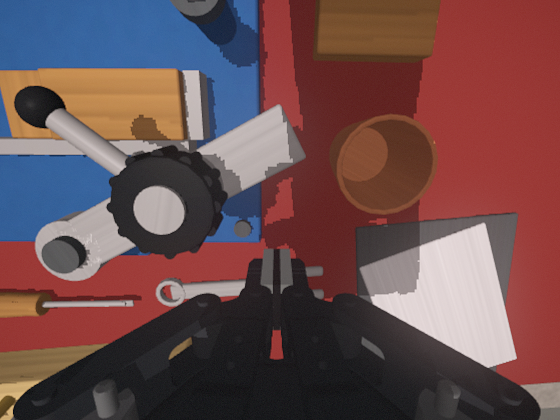

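View pics/s9z.png

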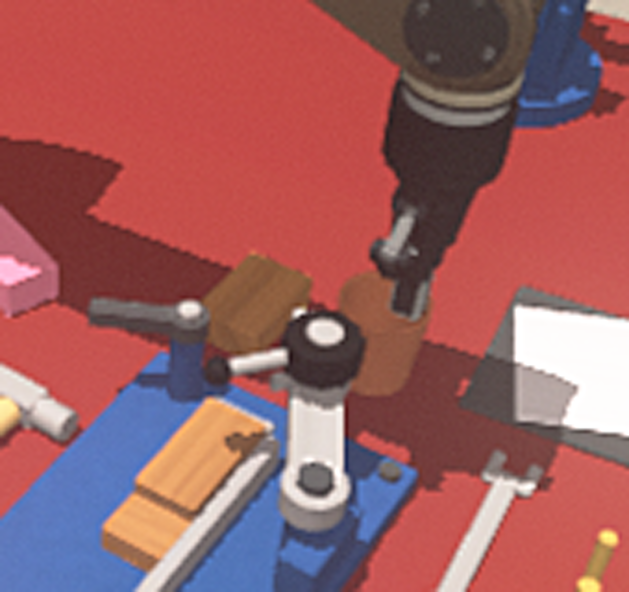

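```bash
python3 -m crank '[[0.02,0.05,0,0,0,0.09,0],[0.03,0.08,0,0,0,0.18,0],[0.03,0.08,0,0,0,0.27,0],[0.03,0.08,0,0,0,0.36,0],[0.03,0.08,0,0,0,0.45,0],[0.03,0.08,0,0,0,0.55,0],[0.03,0.08,0,0,0,0.55,0],[0.03,0.08,0.2,0,0,0.55,0],[0.03,0.08,0.36,0,0,0.55,0],[0.03,0.08,0.36,0,0,0.55,0]]'; python3 -c "
from h import *
Y=np.radians(-49.5)
def P(s,r,o): return (95-r*np.sin(s)+o*np.cos(s),r*np.cos(s)+o*np.sin(s),87)
rows(P(.48,145,45),*[P(s,145,33) for s in (.5,.6,.7,.8,.9,1.0,1.1,1.2,1.3,1.4,1.5,1.57)],yaw=Y)
print(telemetry.get_state()['qpos'])
cam('wrist','w10')
"
```

```text
time: 11.6
eef_pos: [0.6779, 0.1574, 0.0881]
tcp_rot: [0.463, 0.886, -0.002, -0.003]
contact_force: [-0.3, 0.1, -0.9]
opening: 0.001
now jig [ 79.2 152.3] 88.1 F [-0.3  0.1 -0.9] open 0.0 t 11.6
[0.034, -0.069, 0.008, -0.004, -0.002, 0.001]
[0.061, -0.165, 0.008, -0.004, -0.002, 0.001]
[0.098, -0.257, 0.009, -0.004, -0.002, 0.001]
[0.125, -0.352, 0.01, -0.004, -0.002, 0.001]
[0.143, -0.449, 0.011, -0.004, -0.002, 0.001]
[0.152, -0.548, 0.011, -0.004, -0.002, 0.001]
[0.15, -0.647, 0.012, -0.004, -0.002, 0.001]
[0.138, -0.746, 0.012, -0.004, -0.002, 0.001]
[0.117, -0.842, 0.013, -0.004, -0.002, 0.001]
[0.086, -0.937, 0.013, -0.004, -0.002, 0.001]
[0.046, -1.027, 0.014, -0.004, -0.002, 0.001]
[-0.003, -1.113, 0.014, -0.004, -0.002, 0.001]
[-0.042, -1.171, 0.014, -0.004, -0.002, 0.001]
[ 8.26494941e-02  4.70853483e-01  1.61048011e+00 -2.37788219e-04
  1.06750316e+00 -5.24908818e-01]
```

View pics/w10.png

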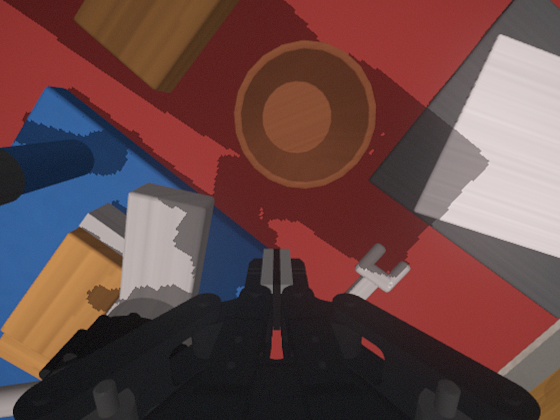

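```bash
python3 -c "
from h import *
Y=np.radians(-49.5)
def P(s,r,o): return (95-r*np.sin(s)+o*np.cos(s),r*np.cos(s)+o*np.sin(s),89)
rows(*[P(s,155,33) for s in (.4,.5,.6,.7,.8,.9,1.0,1.1,1.2,1.3,1.4,1.5,1.57)],yaw=Y)
"
```

```text
now jig [ 80.5 152.7] 90.4 F [0.6 1.4 0.5] open 0.0 t 11.65
[0.082, -0.066, 0.009, -0.002, -0.001, 0.001]
[0.129, -0.16, 0.01, -0.002, -0.001, 0.001]
[0.167, -0.258, 0.01, -0.002, -0.001, 0.001]
[0.195, -0.36, 0.011, -0.002, -0.001, 0.001]
[0.213, -0.464, 0.011, -0.002, -0.001, 0.001]
[0.22, -0.57, 0.011, -0.002, -0.001, 0.001]
[0.217, -0.675, 0.012, -0.002, -0.001, 0.001]
[0.203, -0.78, 0.012, -0.002, -0.001, 0.001]
[0.179, -0.883, 0.012, -0.002, -0.001, 0.001]
[0.145, -0.982, 0.013, -0.002, -0.001, 0.001]
[0.1, -1.078, 0.013, -0.002, -0.001, 0.001]
[0.047, -1.169, 0.013, -0.002, -0.001, 0.001]
[0.004, -1.23, 0.013, -0.002, -0.001, 0.001]
```

```bash
python3 -m crank '[[0.1,0,0,0,0,0,0],[0.13,-0.12,0,0,0,0,0],[0.15,-0.2,0,0,0,0,0],[0.17,-0.26,0,0,0,0,0],[0.185,-0.31,0,0,0,0,0],[0.195,-0.36,0,0,0,0,0],[0.205,-0.41,0,0,0,0,0],[0.213,-0.46,0,0,0,0,0],[0.22,-0.52,0,0,0,0,0],[0.22,-0.57,0,0,0,0,0]]'; python3 -c "
from h import *
Y=np.radians(-49.5)
def P(s,r,o): return (95-r*np.sin(s)+o*np.cos(s),r*np.cos(s)+o*np.sin(s),89)
rows(*[P(s,155,33) for s in (.9,1.0,1.1,1.2,1.3,1.4,1.5,1.57)],yaw=Y)
cam('wrist','w11')
"
```

```text
time: 12.65
eef_pos: [0.5904, 0.1366, 0.0917]
tcp_rot: [0.464, 0.886, -0.0, -0.0]
contact_force: [2.2, 0.1, 1.3]
opening: 0.005
now jig [ -5.8 122.8] 91.7 F [2.2 0.1 1.3] open 0.0 t 12.65
[-0.002, -0.003, 0.018, -0.0, -0.0, 0.001]
[-0.006, -0.109, 0.018, -0.0, -0.0, 0.001]
[-0.02, -0.213, 0.018, -0.0, -0.0, 0.001]
[-0.044, -0.316, 0.018, -0.0, -0.0, 0.001]
[-0.078, -0.416, 0.018, -0.0, -0.0, 0.001]
[-0.123, -0.512, 0.018, -0.0, -0.0, 0.001]
[-0.176, -0.603, 0.018, -0.0, -0.0, 0.001]
[-0.219, -0.663, 0.018, -0.0, -0.0, 0.001]
```

View pics/w11.png

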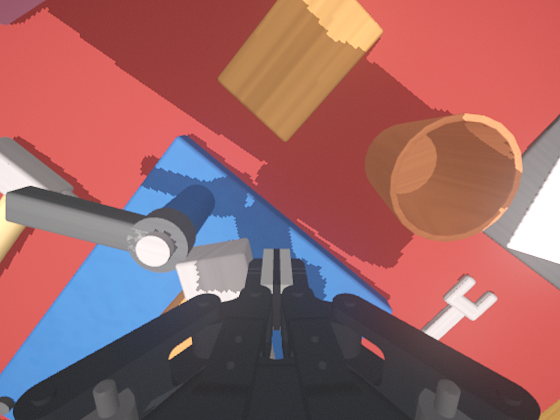

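The wrist view shows the arm nose at (215,270) against the finger and the prop post at (165,240) close to my planned path. I'll slide inward on the arm to r = 138 before going on.

```bash
python3 -c "
from h import *
Y=np.radians(-49.5)
def P(s,r,o): return (95-r*np.sin(s)+o*np.cos(s),r*np.cos(s)+o*np.sin(s),91)
S=(.9,1.0,1.1,1.2,1.3,1.4,1.5,1.57)
for s in S: print(s,np.hypot(P(s,138,33)[0]+60,P(s,138,33)[1]-95))
rows(P(.88,138,36),*[P(s,138,33) for s in S],P(1.57,138,28),yaw=Y)
"
```

```text
0.9 69.43537779924593
1.0 57.17879261003262
1.1 47.07735132090178
1.2 40.894771538982056
1.3 40.53596841793143
1.4 46.140179118542385
1.5 55.899758965531866
1.57 64.18942504874839
now jig [ -6.9 122.2] 91.2 F [0.9 0.1 1.2] open 0.0 t 12.7
[-0.113, 0.065, 0.001, -0.002, -0.001, 0.0]
[-0.115, 0.027, 0.001, -0.002, -0.001, 0.0]
[-0.116, -0.068, 0.001, -0.002, -0.001, 0.0]
[-0.126, -0.162, 0.001, -0.002, -0.001, 0.0]
[-0.146, -0.254, 0.002, -0.002, -0.001, 0.0]
[-0.174, -0.344, 0.002, -0.002, -0.001, 0.0]
[-0.212, -0.431, 0.002, -0.002, -0.001, 0.0]
[-0.258, -0.514, 0.002, -0.002, -0.001, 0.0]
[-0.295, -0.569, 0.002, -0.002, -0.001, 0.0]
[-0.32, -0.59, 0.002, -0.002, -0.001, 0.0]
```

```bash
python3 -m crank '[[-0.11,0.065,0,0,0,0,0],[-0.115,0.03,0,0,0,0,0],[-0.116,-0.04,0,0,0,0,0],[-0.12,-0.1,0,0,0,0,0],[-0.126,-0.16,0,0,0,0,0],[-0.146,-0.25,0,0,0,0,0],[-0.174,-0.34,0,0,0,0,0],[-0.212,-0.43,0,0,0,0,0],[-0.235,-0.47,0,0,0,0,0],[-0.258,-0.51,0,0,0,0,0],[-0.28,-0.54,0,0,0,0,0],[-0.28,-0.54,0,0,0,0,0]]'; python3 -c "
from h import *
Y=np.radians(-49.5)
def P(s,r,o): return (95-r*np.sin(s)+o*np.cos(s),r*np.cos(s)+o*np.sin(s),91)
rows(*[P(1.57,138,o) for o in (36,33,30,27)],yaw=Y)
cam('wrist','w12');p=cam('scene','s12');
a=cv2.imread('pics/s12.png')[130:290,250:420]; cv2.imwrite('pics/s12z.png',cv2.resize(a,None,fx=3.7,fy=3.7,interpolation=cv2.INTER_CUBIC))
"
```

```text
time: 13.9
eef_pos: [0.5479, 0.0556, 0.0915]
tcp_rot: [0.464, 0.886, -0.001, -0.001]
contact_force: [-0.7, 0.1, 0.9]
opening: 0.001
now jig [-39.9  37.8] 91.5 F [-0.7  0.1  0.9] open 0.0 t 13.9
[0.004, -0.023, 0.004, -0.001, -0.0, 0.0]
[-0.011, -0.036, 0.004, -0.001, -0.0, 0.0]
[-0.026, -0.049, 0.004, -0.001, -0.0, 0.0]
[-0.041, -0.062, 0.004, -0.001, -0.0, 0.0]
```

View pics/s12z.png

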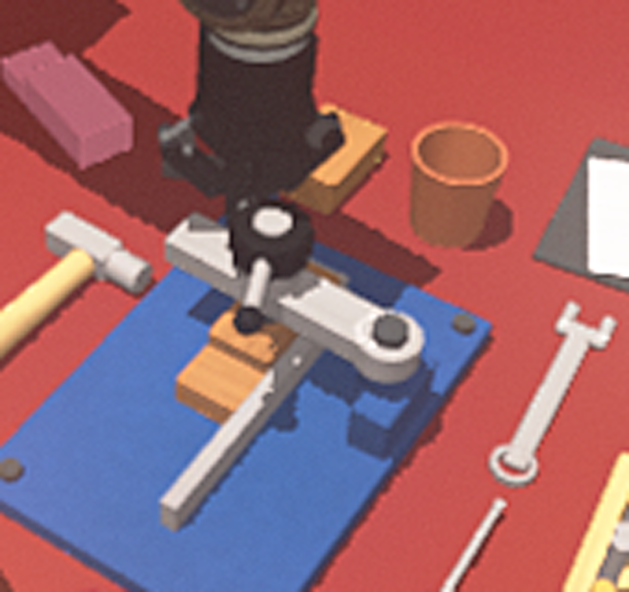

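View pics/w12.png

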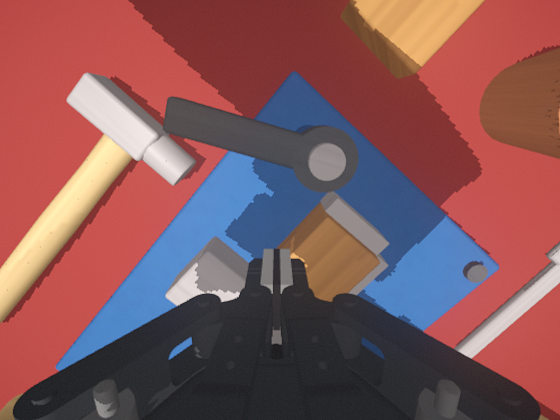

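Arm nearly closed. I'll push on until the hard stop shows in the force.

```bash
python3 -m crank '[[-0.01,-0.035,0,0,0,0,0],[-0.025,-0.05,0,0,0,0,0],[-0.04,-0.062,0,0,0,0,0],[-0.05,-0.07,0,0,0,0,0],[-0.05,-0.07,0,0,0,0,0]]'; python3 -c "
from h import *
rows(yaw=0)
"
```

```text
time: 14.5
eef_pos: [0.5441, 0.0483, 0.0918]
tcp_rot: [0.465, 0.885, 0.004, -0.002]
contact_force: [1.7, 14.4, -0.2]
opening: -0.002
now jig [-42.9  30.3] 91.8 F [ 1.7 14.4 -0.2] open -0.0 t 14.5
```

```bash
python3 -c "
from h import *
Y=np.radians(-49.5)
rows((-43,45,92),(-43,55,140),(-125,115,140),(-125,115,91),yaw=Y)
"
```

```text
now jig [-42.9  30.3] 91.8 F [ 1.7 14.4 -0.2] open -0.0 t 14.5
[0.075, 0.063, -0.001, 0.004, -0.005, -0.002]
[0.129, 0.108, -0.32, 0.004, -0.005, -0.002]
[0.787, -0.049, -0.316, 0.004, -0.005, -0.002]
[0.785, -0.051, 0.011, 0.004, -0.005, -0.002]
```

```bash
python3 -m crank '[[0.075,0.063,0,0,0,0,0],[0.13,0.1,-0.2,0,0,0,0],[0.13,0.1,-0.33,0,0,0,0],[0.35,0.05,-0.33,0,0,0,0],[0.6,0,-0.33,0,0,0,0],[0.78,-0.05,-0.33,0,0,0,0],[0.78,-0.05,-0.33,0,0,0,0]]'; python3 -c "
from h import *
Y=np.radians(-49.5)
def P(p,r,o): return (-60-r*np.cos(p)-o*np.sin(p),95-r*np.sin(p)+o*np.cos(p),91)
rows((-125,115,91),*[P(p,52,21) for p in (.4,.6,.8,1.,1.2,1.4,1.57)],yaw=Y)
cam('wrist','w13');p=cam('top','t13')
a=cv2.imread('pics/t13.png')[120:260,180:350]; cv2.imwrite('pics/t13z.png',cv2.resize(a,None,fx=4,fy=4,interpolation=cv2.INTER_CUBIC))
"
```

```text
time: 15.2
eef_pos: [0.4684, 0.1374, 0.1405]
tcp_rot: [0.462, 0.887, -0.001, -0.001]
contact_force: [0.2, -0.1, 0.3]
opening: -0.001
now jig [-127.3  111.3] 140.5 F [ 0.2 -0.1  0.3] open -0.0 t 15.2
[0.009, 0.029, 0.33, -0.002, -0.0, 0.003]
[-0.136, -0.017, 0.33, -0.002, -0.0, 0.003]
[-0.197, -0.059, 0.33, -0.002, -0.0, 0.003]
[-0.266, -0.088, 0.33, -0.002, -0.0, 0.003]
[-0.34, -0.102, 0.33, -0.002, -0.0, 0.003]
[-0.414, -0.102, 0.33, -0.002, -0.0, 0.003]
[-0.487, -0.087, 0.33, -0.002, -0.0, 0.003]
[-0.546, -0.063, 0.33, -0.002, -0.0, 0.003]
```

View pics/t13z.png

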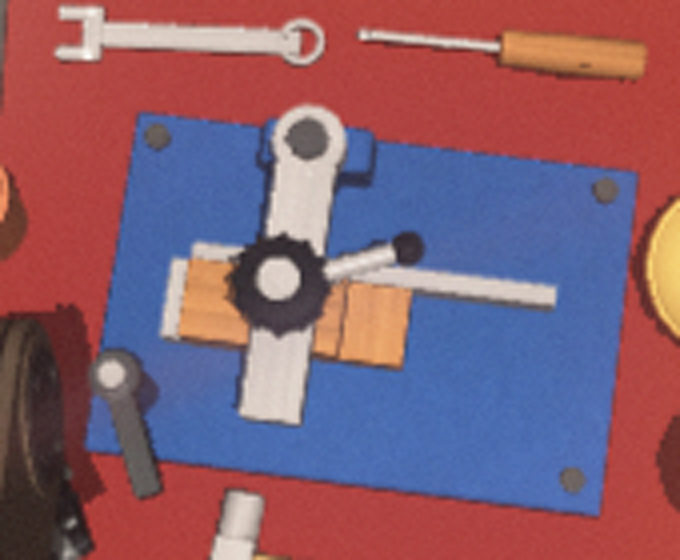

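View pics/w13.png

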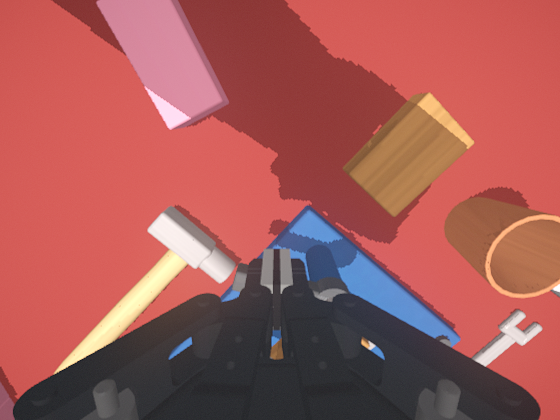

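The top crop shows the block flush at fence and stop, the arm closed from (308,138) to (270,420), the lever at (407,247), and the prop still out from (112,373) to (148,490). Now down, and turn the prop in.

```bash
python3 -m crank '[[0,0.03,0.2,0,0,0,0],[0,0.03,0.33,0,0,0,0],[-0.07,0.01,0.33,0,0,0,0],[-0.136,-0.017,0.33,0,0,0,0],[-0.197,-0.059,0.33,0,0,0,0],[-0.23,-0.075,0.33,0,0,0,0],[-0.266,-0.088,0.33,0,0,0,0],[-0.34,-0.102,0.33,0,0,0,0],[-0.38,-0.104,0.33,0,0,0,0],[-0.414,-0.102,0.33,0,0,0,0],[-0.45,-0.095,0.33,0,0,0,0],[-0.487,-0.087,0.33,0,0,0,0]]'; python3 -c "
from h import *
Y=np.radians(-49.5)
def P(p,r,o): return (-60-r*np.cos(p)-o*np.sin(p),95-r*np.sin(p)+o*np.cos(p),91)
rows(*[P(1.57,52,o) for o in (24,21,18,15)],yaw=Y)
cam('wrist','w14');p=cam('scene','s14')
"
```

```text
time: 16.5
eef_pos: [0.5021, 0.0684, 0.0916]
tcp_rot: [0.464, 0.886, -0.0, -0.001]
contact_force: [-2.2, 2.1, 0.9]
opening: 0.003
now jig [-86.7  45.9] 91.6 F [-2.2  2.1  0.9] open 0.0 t 16.5
[-0.027, 0.001, 0.004, -0.001, -0.0, 0.001]
[-0.04, 0.016, 0.004, -0.001, -0.0, 0.001]
[-0.053, 0.031, 0.004, -0.001, -0.0, 0.001]
[-0.066, 0.047, 0.004, -0.001, -0.0, 0.001]
```

View pics/w14.png

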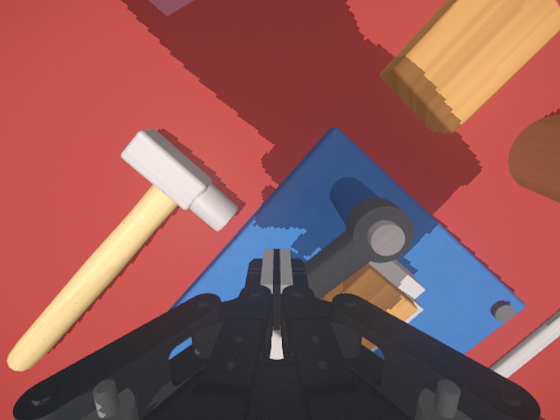

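The prop at (350,265) is following the finger. I'll finish turning it in to its stop.

```bash
python3 -m crank '[[-0.025,0.0,0,0,0,0,0],[-0.04,0.016,0,0,0,0,0],[-0.053,0.031,0,0,0,0,0],[-0.066,0.047,0,0,0,0,0],[-0.075,0.055,0,0,0,0,0],[-0.075,0.055,0,0,0,0,0]]'; python3 -c "
from h import *
Y=np.radians(-49.5)
rows(*[(x,45,91) for x in (-78,-74)],yaw=Y)
"
```

```text
time: 17.2
eef_pos: [0.5098, 0.0644, 0.0916]
tcp_rot: [0.463, 0.886, -0.004, -0.008]
contact_force: [-19.9, -0.6, 15.5]
opening: 0.0
now jig [-78.7  42.7] 91.6 F [-19.9  -0.6  15.5] open 0.0 t 17.2
[0.008, 0.013, 0.004, -0.01, -0.007, 0.001]
[-0.009, 0.034, 0.003, -0.01, -0.007, 0.001]
```

```bash
python3 -m crank '[[0.06,-0.07,0,0,0,0,0],[0.06,-0.07,-0.3,0,0,0,0],[0.06,-0.07,-0.6,0,0,0,0],[0.3,-0.07,-0.6,0,0,0,0],[0.5,-0.07,-0.6,0,0,0,0],[0.5,-0.07,-0.6,0,0,0,0]]'; python3 -c "
from h import *
Y=np.radians(-49.5)
p=cam('top','t15');
a=cv2.imread('pics/t15.png')[120:260,180:350]; cv2.imwrite('pics/t15z.png',cv2.resize(a,None,fx=4,fy=4,interpolation=cv2.INTER_CUBIC))
for l in ('cap_axis','lever_end','swing_nose','prop_tip'):
  for d in finder.pinpoint(l,p)[:2]: print(l,round(d['confidence'],2),J(unproj(p,d['location'],.132 if l[0] in 'cl' else .091)))
rows((58,-40,185),(58,-40,115),yaw=Y)
"
```

```text
time: 17.8
eef_pos: [0.4635, 0.1214, 0.1825]
tcp_rot: [0.462, 0.887, 0.001, 0.001]
contact_force: [0.0, -0.7, -0.2]
opening: -0.0
cap_axis 0.69 [2.93621806 2.08179234]
lever_end 0.97 [ 23.60654213 -66.83236687]
lever_end 0.35 [-63.88398224  81.49871949]
swing_nose 0.57 [-64.39333253  -0.15647544]
prop_tip 0.66 [-56.14225745  20.9297478 ]
now jig [-128.9   92.6] 181.9 F [ 0.5 -0.1 -0.5] open 0.0 t 18.05
[-1.482, 0.373, -0.019, 0.0, 0.001, 0.0]
[-1.481, 0.373, 0.447, 0.0, 0.001, 0.0]
```

View pics/t15z.png

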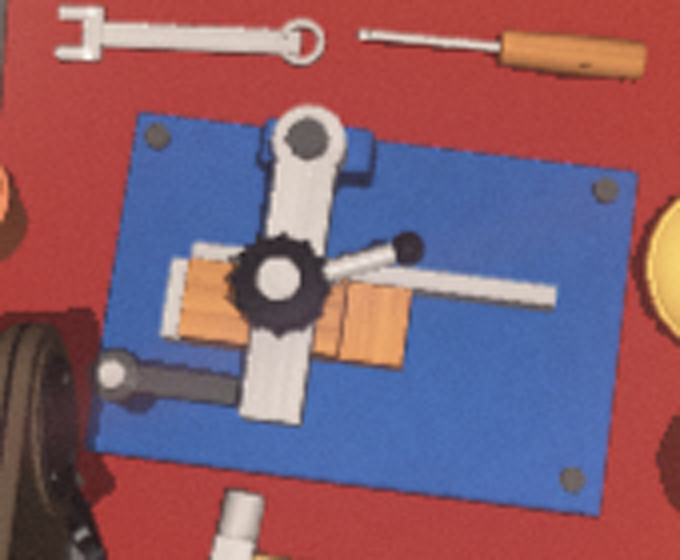

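The prop is fully in (112,375)→(240,388), butting on the arm's side, and everything is square. Now to the lever.

```bash
python3 -m crank '[[-0.3,0.08,0,0,0,0,0],[-0.6,0.15,0,0,0,0,0],[-0.9,0.22,0,0,0,0,0],[-1,0.3,0,0,0,0,0],[-1,0.37,0,0,0,0,0],[-1,0.37,0,0,0,0,0]]' >/dev/null; python3 -m crank '[[-0.25,0,0,0,0,0,0],[-0.5,0,0,0,0,0,0],[-0.5,0,0,0,0,0,0]]'; python3 -c "
from h import *
Y=np.radians(-49.5)
cam('wrist','w16')
rows((58,-40,180),(58,-40,115),yaw=Y)
"
```

```text
time: 18.95
eef_pos: [0.6388, -0.0357, 0.1819]
tcp_rot: [0.465, 0.886, -0.0, 0.001]
contact_force: [-0.2, 0.4, -0.3]
opening: -0.004
now jig [ 58.5 -42.2] 181.6 F [0.1 0.4 0.3] open 0.0 t 19.0
[0.013, 0.007, 0.011, -0.0, -0.0, -0.0]
[0.013, 0.007, 0.444, -0.0, -0.0, -0.0]
```

View pics/w16.png

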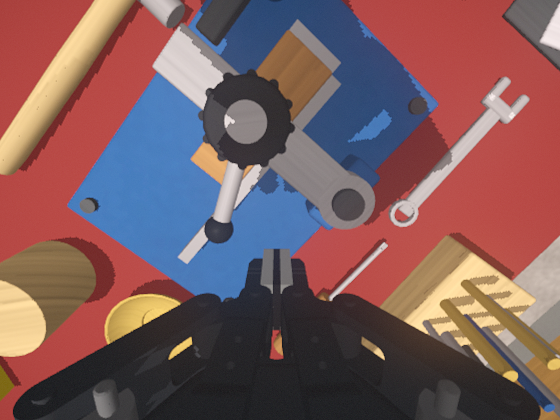

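```bash
python3 -m crank '[[0,0,0.2,0,0,0,0],[0,0,0.4,0,0,0,0],[0,0,0.44,0,0,0,0],[0,0,0.44,0,0,0,0]]'; python3 -c "
from h import *
Y=np.radians(-49.5)
def P(a,r,o):
  a=np.radians(a); return (r*np.cos(a)-o*np.sin(a),r*np.sin(a)+o*np.cos(a),115)
A=list(range(-60,-235,-15)); print(A)
rows(*[P(a,50,19) for a in A],yaw=Y)
"
```

```text
time: 19.4
eef_pos: [0.6361, -0.032, 0.1144]
tcp_rot: [0.463, 0.886, -0.0, -0.002]
contact_force: [1.0, 0.1, -0.0]
opening: 0.004
[-60, -75, -90, -105, -120, -135, -150, -165, -180, -195, -210, -225]
now jig [ 56.7 -40.4] 114.4 F [ 1.   0.1 -0. ] open 0.0 t 19.4
[0.099, -0.048, -0.003, -0.002, -0.002, 0.001]
[0.095, -0.141, -0.003, -0.002, -0.002, 0.001]
[0.115, -0.232, -0.003, -0.002, -0.002, 0.001]
[0.158, -0.315, -0.003, -0.002, -0.002, 0.001]
[0.22, -0.384, -0.002, -0.002, -0.002, 0.001]
[0.299, -0.434, -0.002, -0.002, -0.002, 0.001]
[0.387, -0.462, -0.002, -0.002, -0.002, 0.001]
[0.48, -0.467, -0.001, -0.002, -0.002, 0.001]
[0.571, -0.447, -0.001, -0.002, -0.002, 0.001]
[0.654, -0.404, -0.001, -0.002, -0.002, 0.001]
[0.723, -0.342, -0.001, -0.002, -0.002, 0.001]
[0.773, -0.263, -0.001, -0.002, -0.002, 0.001]
```

```bash
python3 -m crank '[[0.099,-0.048,0,0,0,0,0],[0.095,-0.14,0,0,0,0,0],[0.115,-0.23,0,0,0,0,0],[0.158,-0.315,0,0,0,0,0],[0.22,-0.384,0,0,0,0,0],[0.3,-0.434,0,0,0,0,0],[0.387,-0.462,0,0,0,0,0],[0.48,-0.467,0,0,0,0,0],[0.571,-0.447,0,0,0,0,0],[0.571,-0.447,0,0,0,0,0]]'; python3 -c "
from h import *
Y=np.radians(-49.5)
p=cam('wrist','w17');t=cam('top','t17');cam('scene','s17')
for d in finder.pinpoint('lever_end',p)[:2]: print(round(d['confidence'],2),J(unproj(p,d['location'],.132)))
def P(a,r,o):
  a=np.radians(a); return (r*np.cos(a)-o*np.sin(a),r*np.sin(a)+o*np.cos(a),115)
A=list(range(-180,-355,-15)); print(A)
rows(*[P(a,50,19) for a in A],yaw=Y)
"
```

```text
time: 20.4
eef_pos: [0.533, 0.0002, 0.116]
tcp_rot: [0.463, 0.886, -0.0, -0.001]
contact_force: [-0.2, -0.1, 0.2]
opening: -0.001
0.56 [-74.8727437    2.13517198]
[-180, -195, -210, -225, -240, -255, -270, -285, -300, -315, -330, -345]
now jig [-48.4 -19.8] 115.3 F [-0.2  0.2  0.1] open 0.0 t 20.6
[0.011, -0.004, 0.002, -0.001, -0.001, 0.001]
[0.094, 0.038, 0.002, -0.001, -0.001, 0.001]
[0.163, 0.101, 0.002, -0.001, -0.001, 0.001]
[0.213, 0.179, 0.002, -0.001, -0.001, 0.001]
[0.242, 0.268, 0.002, -0.001, -0.001, 0.001]
[0.246, 0.361, 0.002, -0.001, -0.001, 0.001]
[0.226, 0.452, 0.002, -0.001, -0.001, 0.001]
[0.184, 0.534, 0.002, -0.001, -0.001, 0.001]
[0.121, 0.603, 0.002, -0.001, -0.001, 0.001]
[0.043, 0.654, 0.002, -0.001, -0.001, 0.001]
[-0.046, 0.682, 0.001, -0.001, -0.001, 0.001]
[-0.139, 0.687, 0.001, -0.001, -0.001, 0.001]
```

View pics/w17.png

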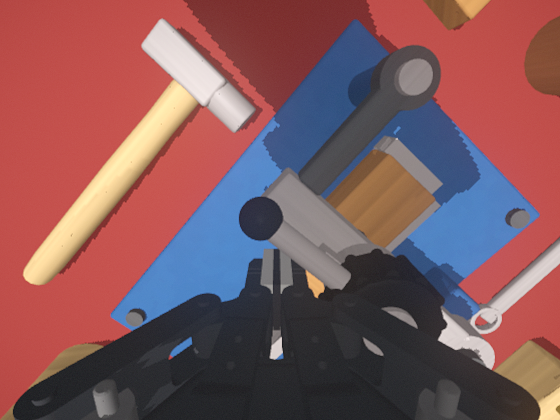

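View pics/s17.png

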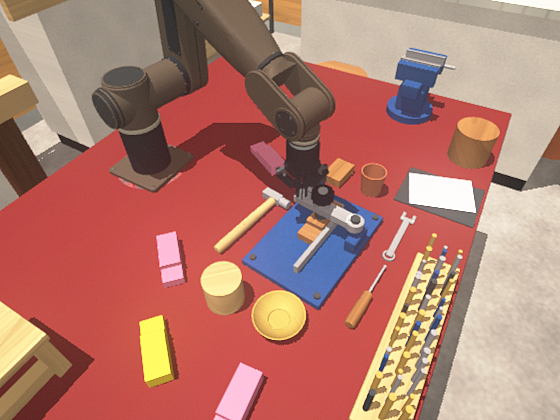

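The lever (ball at (262,217)) now points along jig -x, about 1.9 rad turned, with the prop and arm in place. Continuing.

```bash
python3 -m crank '[[0.05,0.015,0,0,0,0,0],[0.094,0.038,0,0,0,0,0],[0.163,0.101,0,0,0,0,0],[0.213,0.179,0,0,0,0,0],[0.242,0.268,0,0,0,0,0],[0.246,0.361,0,0,0,0,0]]'; python3 -c "
from h import *
Y=np.radians(-49.5)
p=cam('wrist','w18');
for d in finder.pinpoint('lever_end',p)[:2]: print(round(d['confidence'],2),J(unproj(p,d['location'],.132)))
def P(a,r,o):
  a=np.radians(a); return (r*np.cos(a)-o*np.sin(a),r*np.sin(a)+o*np.cos(a),115)
A=list(range(-255,-376,-15)); print(A)
rows(*[P(a,50,19) for a in A],yaw=Y)
"
```

```text
time: 21.2
eef_pos: [0.557, 0.0613, 0.1152]
tcp_rot: [0.463, 0.886, -0.001, -0.001]
contact_force: [-4.1, -2.8, -0.2]
opening: -0.001
0.78 [-17.17087168  76.05562062]
[-255, -270, -285, -300, -315, -330, -345, -360, -375]
now jig [-30.4  45. ] 115.3 F [-0.1  0.7  0.5] open 0.0 t 21.3
[-0.004, -0.011, 0.002, -0.0, -0.001, 0.001]
[-0.024, 0.079, 0.002, -0.0, -0.001, 0.001]
[-0.067, 0.162, 0.002, -0.0, -0.001, 0.001]
[-0.13, 0.231, 0.002, -0.0, -0.001, 0.001]
[-0.208, 0.281, 0.002, -0.0, -0.001, 0.001]
[-0.297, 0.31, 0.001, -0.0, -0.001, 0.001]
[-0.39, 0.314, 0.001, -0.0, -0.001, 0.001]
[-0.481, 0.294, 0.001, -0.0, -0.001, 0.001]
[-0.563, 0.251, 0.001, -0.0, -0.001, 0.001]
```

View pics/w18.png

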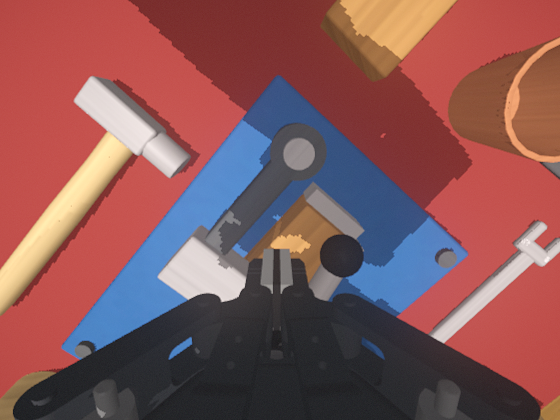

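```bash
python3 -m crank '[[-0.01,0.035,0,0,0,0,0],[-0.024,0.079,0,0,0,0,0],[-0.045,0.12,0,0,0,0,0],[-0.067,0.162,0,0,0,0,0]]'; python3 -m crank '[[-0.03,0.035,0,0,0,0,0],[-0.063,0.069,0,0,0,0,0]]'; python3 -m crank '[[-0.04,0.027,0,0,0,0,0],[-0.078,0.05,0,0,0,0,0]]';  python3 -c "
from h import *
Y=np.radians(-49.5)
p=cam('wrist','w19');
for d in finder.pinpoint('lever_end',p)[:2]: print(round(d['confidence'],2),J(unproj(p,d['location'],.132)))
def P(a,r,o):
  a=np.radians(a); return (r*np.cos(a)-o*np.sin(a),r*np.sin(a)+o*np.cos(a),115)
A=list(range(-315,-376,-15)); print(A)
rows(*[P(a,50,19) for a in A],yaw=Y)
"
```

```text
time: 21.7
eef_pos: [0.5825, 0.0654, 0.1149]
tcp_rot: [0.464, 0.886, -0.0, -0.001]
contact_force: [-0.3, -0.8, -0.3]
opening: 0.002
time: 21.9
eef_pos: [0.5972, 0.0636, 0.1156]
tcp_rot: [0.464, 0.886, -0.0, -0.001]
contact_force: [-3.8, 0.0, -0.3]
opening: 0.007
time: 22.1
eef_pos: [0.6094, 0.0584, 0.1152]
tcp_rot: [0.464, 0.886, -0.0, -0.001]
contact_force: [-2.9, 0.7, -0.9]
opening: 0.001
0.78 [52.04660511 55.49241588]
[-315, -330, -345, -360, -375]
now jig [23.1 46.5] 116.1 F [-0.1  0.1  0.5] open 0.01 t 22.2
[0.017, 0.004, 0.008, 0.002, 0.001, 0.0]
[-0.072, 0.032, 0.008, 0.002, 0.001, 0.0]
[-0.165, 0.037, 0.008, 0.002, 0.001, 0.0]
[-0.256, 0.017, 0.008, 0.002, 0.001, 0.0]
[-0.338, -0.026, 0.008, 0.002, 0.001, 0.0]
```

View pics/w19.png

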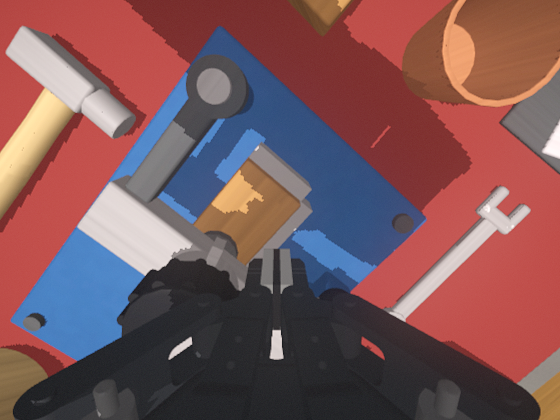

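```bash
python3 -c "
from h import *
p=cam('wrist','w20');print(proj(p,[W(0,0,132),W(0,0,110)]))
for rc in ((228,212),(245,222),(240,210)): print(J(unproj(p,rc,.110)))
a=cv2.imread('pics/w20.png')[180:360,100:360]; cv2.imwrite('pics/w20z.png',cv2.resize(a,None,fx=3,fy=3,interpolation=cv2.INTER_CUBIC))
a=cv2.imread('pics/s17.png')[160:260,280:400]; cv2.imwrite('pics/s17z.png',cv2.resize(a,None,fx=5,fy=5,interpolation=cv2.INTER_CUBIC))
"
```

```text
[[181.37068432 315.14693026]
 [192.8924264  290.36711429]]
[-14.7215102   37.94602457]
[-4.59608137 33.50148112]
[-11.35312297  31.63741052]
```

View pics/w20z.png

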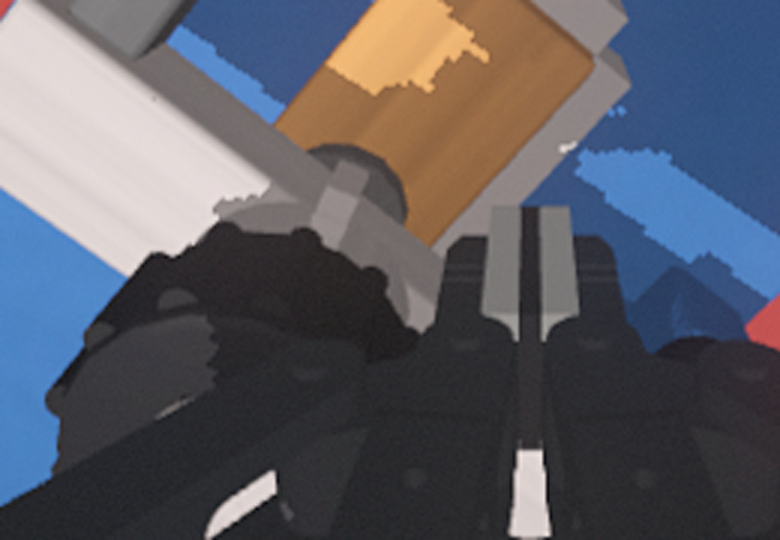

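The rib at zoom (345,195) points at about -256° in the jig frame while the lever is at -313°. So the screw has stopped and the cap has slipped about 1.0 rad. I'll go on past the second click.

```bash
python3 -m crank '[[-0.03,0.02,0,0,0,0,0],[-0.072,0.032,0,0,0,0,0]]'; python3 -m crank '[[-0.045,0.003,0,0,0,0,0],[-0.093,0.004,0,0,0,0,0]]'; python3 -m crank '[[-0.04,-0.008,0,0,0,0,0]]';  python3 -c "
from h import *
p=cam('wrist','w21')
for d in finder.pinpoint('lever_end',p)[:2]: x=J(unproj(p,d['location'],.132)); print(round(d['confidence'],2),x,np.degrees(np.arctan2(x[1],x[0])))
rows()
a=cv2.imread('pics/w21.png')[180:360,40:300]; cv2.imwrite('pics/w21z.png',cv2.resize(a,None,fx=3,fy=3,interpolation=cv2.INTER_CUBIC))
"
```

```text
time: 22.45
eef_pos: [0.6195, 0.0527, 0.116]
tcp_rot: [0.464, 0.886, 0.0, -0.001]
contact_force: [-1.8, 1.1, 0.7]
opening: 0.002
time: 22.65
eef_pos: [0.6286, 0.0409, 0.1159]
tcp_rot: [0.464, 0.886, 0.0, -0.0]
contact_force: [-2.5, 2.4, 0.6]
opening: -0.006
time: 22.75
eef_pos: [0.6305, 0.0359, 0.1157]
tcp_rot: [0.464, 0.886, 0.001, -0.002]
contact_force: [-3.8, 6.2, 1.7]
opening: -0.004
now jig [44.7 26.1] 115.8 F [-1.1  4.3 -0.1] open 0.0 t 22.85
```

View pics/w21.png

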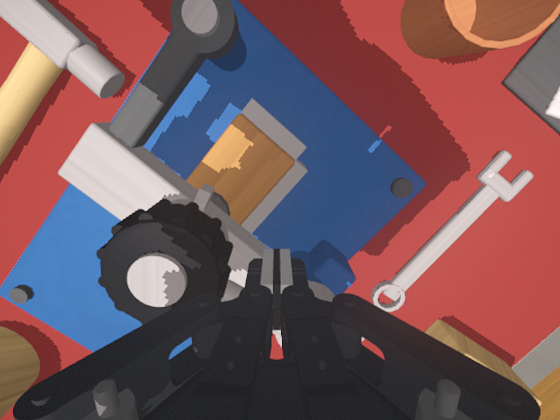

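```bash
python3 -m crank '[[-0.03,-0.01,0,0,0,0,0],[-0.05,-0.02,0,0,0,0,0],[-0.075,-0.035,0,0,0,0,0]]'; python3 -m crank '[[-0.03,-0.015,0,0,0,0,0]]';  python3 -c "
from h import *
Y=np.radians(-49.5)
rows((40,70,116),(40,70,185),yaw=Y)
"
```

```text
time: 23.15
eef_pos: [0.6321, 0.0264, 0.1156]
tcp_rot: [0.464, 0.886, 0.002, -0.003]
contact_force: [0.1, 3.4, 1.5]
opening: -0.0
time: 23.25
eef_pos: [0.6337, 0.0189, 0.1157]
tcp_rot: [0.463, 0.886, 0.0, 0.0]
contact_force: [0.8, 0.2, 0.3]
opening: -0.0
now jig [49.2 10. ] 115.7 F [0.8 0.2 0.3] open -0.0 t 23.25
[0.344, 0.214, -0.002, 0.001, -0.0, 0.001]
[0.344, 0.214, -0.462, 0.001, -0.0, 0.001]
```

Force dropped again, so another click passed. I'll back off to the trailing side, lift away and check.

```bash
python3 -m crank '[[0.1,0.07,0,0,0,0,0],[0.2,0.15,0,0,0,0,0],[0.2,0.15,-0.3,0,0,0,0],[0.2,0.15,-0.6,0,0,0,0],[0.2,0.15,-0.9,0,0,0,0],[0.5,0.35,-0.9,0,0,0,0],[0.8,0.55,-0.9,0,0,0,0],[0.8,0.55,-0.9,0,0,0,0]]'>/dev/null; python3 -m crank '[[0.25,0.25,0,0,0,0,0],[0.5,0.5,0,0,0,0,0],[0.7,0.7,0,0,0,0,0],[0.7,0.7,0,0,0,0,0],[0.7,0.7,0,0,0,0,0]]'; python3 -c "
from h import *
rows()
t=cam('top','t22');s=cam('scene','s22')
for p in (t,s):
  for l,z in (('lever_end',.132),('cap_axis',.132),('prop_tip',.091),('swing_nose',.091),('block',.02)):
    for d in finder.pinpoint(l,p)[:3]: x=J(unproj(p,d['location'],z)); print(l,round(d['confidence'],2),x.round(1),np.degrees(np.arctan2(x[1],x[0])).round())
a=cv2.imread('pics/t22.png')[120:260,180:350]; cv2.imwrite('pics/t22z.png',cv2.resize(a,None,fx=4,fy=4,interpolation=cv2.INTER_CUBIC))
a=cv2.imread('pics/s22.png')[150:290,240:400]; cv2.imwrite('pics/s22z.png',cv2.resize(a,None,fx=4,fy=4,interpolation=cv2.INTER_CUBIC))
"
```

```text
time: 24.55
eef_pos: [0.6595, 0.3108, 0.25]
tcp_rot: [0.463, 0.886, -0.001, 0.0]
contact_force: [0.1, -0.2, 0.5]
opening: 0.0
now jig [ 45.3 303.1] 250.0 F [ 0.1 -0.2  0.5] open 0.0 t 24.55
lever_end 0.57 [ 69.1 -24.8] -20.0
cap_axis 0.65 [ 5.7 -2.9] -27.0
prop_tip 0.75 [-62.5  17.4] 164.0
swing_nose 0.6 [-63.3   4.8] 176.0
block 0.86 [-258.9 -307.3] -130.0
block 0.8 [1.6 0.9] 29.0
block 0.79 [ 109.1 -467.2] -77.0
lever_end 0.58 [ 73.4 -32.1] -24.0
cap_axis 0.94 [4.2 2.1] 27.0
prop_tip 0.54 [-67.8  24.2] 160.0
swing_nose 0.75 [-62.1  12.6] 168.0
swing_nose 0.53 [-26.4 131. ] 101.0
block 0.94 [-12.6  -7.1] -151.0
block 0.87 [ 107.9 -474.4] -77.0
block 0.77 [ -85.6 -494.5] -100.0
```

View pics/t22z.png

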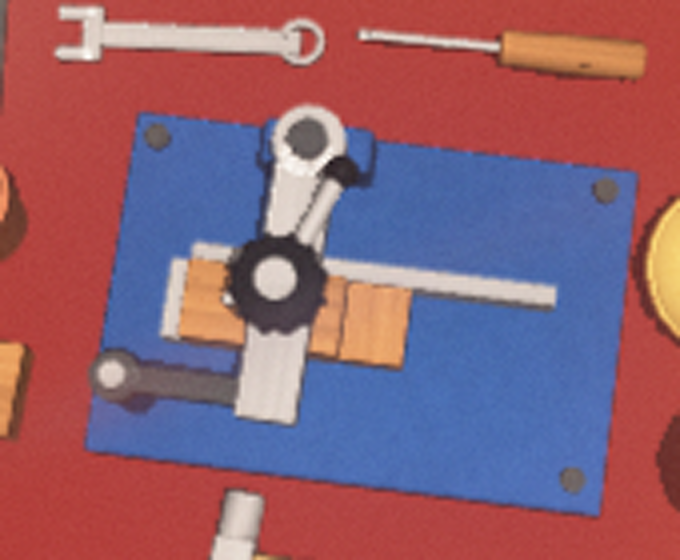

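View pics/s22z.png

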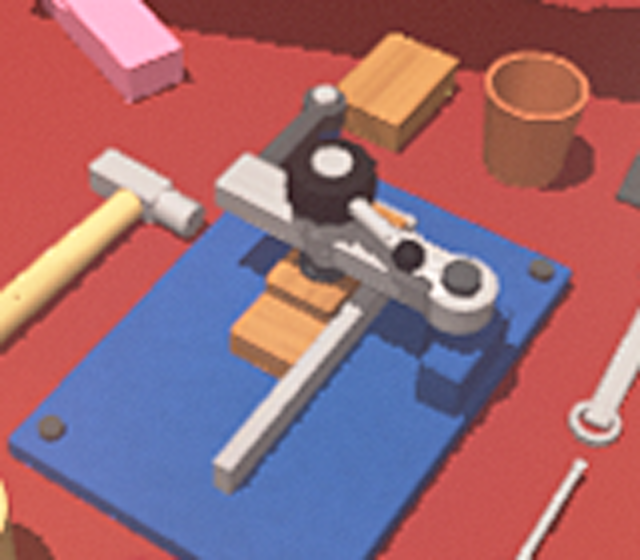

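The top crop shows the block flush, the arm closed, the prop at (112,373)→(238,388) square against the arm, the collar rib at (228,298) and the lever ball at (340,170). The cap has slipped about 2.2 rad past the rib (roughly 3 clicks), and the robot is clear, so I'm handing in.

```bash
python3 -c "
from plant import ticket
print(ticket.sign_off())"
```

```text
the job is handed in; nothing more can be done
None
```

The job is done and handed in at about 24.6 s of the 72 s allowed. No verdict was reported.

**What I did**
- I pushed the block with open fingers onto the fence (9 N at contact), then with closed fingers against the end stop (24 N).
- I swung the arm over to its hard stop (14 N), then turned the prop in to its stop (20 N).
- I turned the cap clockwise about 5.4 rad by its lever, then lifted clear.

**Last checks, from the top and scene pictures**
- **Block:** flush with the fence and the stop in both pictures. The finder put it about 2 mm from its place in the top view. In the scene view it was about 14 mm off, with the cap and arm hiding much of the block; I went by the pictures there.
- **Arm and prop:** the arm swung back slightly, by an estimated 0.02 rad, until it rested on the prop. I judge it at about 1.55 rad. The prop still lies square at about 1.57 rad.
- **Screw and cap:** the collar rib stopped turning about 3.2 rad from its start while the lever went on, so the screw reached its stop. The cap slipped about 2.2 rad by the rib-to-lever angle, roughly three clicks. I read that angle by eye.
- **Click force:** the full 8 to 9 N never showed in the readings. They peaked at about 7 N, because the force is sampled only at the end of each move.
- **Bystanders:** those in the final views stood where they began. I did not measure them again, and I saw no unexpected contact forces.

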